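# Run a fingertip along a curved row of vial caps to seat them

### The arm

A 6-joint arm with a two-finger parallel gripper is mounted at the origin on a cart in front of the work surface, level with it; the furniture and walls round the work are solid. World frame = base frame: x ahead of the robot, y to its left, z up, the work surface at z = 0. Lengths are in mm, angles in rad, forces in N, time in s.
With the tool pointing down it reaches from about 250 to 775 mm from the base axis. Payload 4 kg.
Tool frame: the origin (TCP) lies midway between the tips of the shut fingers; the grasp point (between the pads) lies 19 mm behind it (ctrl.hold_point_z is the distance from the TCP to the grasp point, in mm); z points along the fingers, y is the line along which they close (so a half turn about z gives the same grasp; the last joint's range is limited). The gripper opens to 94 mm and grips with 3 to 60 N. Pads are 16 mm wide; open, the fingers measure 119 mm over their backs; the gripper's body (75 mm by 177 mm) begins 78 mm behind the grasp point.
Start: joints at [1.13, 0.087, 1.371, -0, 1.684, -0.103], TCP at [182.287, 518.933, 205.506] pointing down, gripper open.
Joint ranges: [-3.1, 3.1], [-0.76, 2.03], [0.27, 2.55], [-1.08, 4.22], [0.17, 2.65], [-2.57, 2.57]. Speed limits (rad/s): [2.79, 2.79, 3.14, 3.14, 3.14, 3.14].

### API

Orientations are given as a unit quaternion [w, x, y, z].
In Python, from rig import ctrl gives the robot as it stands.
- The arm moves only by the tool jog_arm, never from a script. Its argument "rows" is a list of rows, each a list of 4 numbers: the shift along the tool's x, y, z in mm, then the turn about the tool's z in degrees. A call has 1 to 5 rows; each row is the pose to reach, as a shift and turn from the pose commanded when the call began, along the tool's axes at that moment; what a row does not reach only later rows make up. A row lasts 1/10 s, in which the tool goes at most 50 mm and 8.59 degrees, less where a joint would pass 70% of its speed; a pose out of reach is approached as far as the arm can. A call with a gripper value outside its range is refused whole. "grip" is the opening, from 0 (shut) to 1 (fully open), set as the call begins (left out, the last holds). The fingers move at their own pace and stop on an object; "squeeze" is the grip in N (left out, the last holds). Time passes only in rows, so rows that repeat a pose let the fingers close. It gives the time, the measured TCP pose, the force, the opening and the grip force at its end, in the units of the state.
- ctrl.observe(): the state, without advancing time (a new reading comes with each control period).
- ctrl.get_image(name): name is "side" or "top" or "wrist"; returns (picture, depth): 480x640x3 uint8, red, green, blue; 480x640 float32, mm along the optical axis (not along the pixel's ray), 0 where there is no reading.
- ctrl.camera_params(name): a dict with "mtx" (3x3 intrinsics, pixels), "rvec" (rotation vector, rad) and "tvec" (3), from world to camera coordinates, as OpenCV has them; the wrist camera has in their place "mount" (4x4, takes a point from camera to tool coordinates, whose origin is the TCP and whose axes are the flange's). Camera axes: x right, y down, z forward; pixel columns grow to the right and rows downward; lengths in mm; the calibration is good to about 2 mm. A picture is of the moment at which its call begins: read the wrist's pose just before it. camera_params takes no time and is no camera call.
- ctrl.sign_off(): hands the job in; it is judged then, once.
The state is a dict: "t": time; "q": joint angles; "joint_velocities": joint speeds; "joint_torque": joint torques, N m; "tool_pos": TCP position; "tool_rot": TCP orientation; "contact_force": force on the tool from outside, world axes, zero at the start; "ft_torque": the same for the moment, N m; "finger_gap": opening from 0.0 (shut) to 1.0 (fully open); "finger_force": force on a finger pad.
Only numpy, scipy, OpenCV 4.12 (cv2) and the standard library are available. Lean on these libraries where they do the work, as an engineer would, in place of code of your own. Each camera call takes 0.05 s, during which the arm holds its last target. There are 200 camera calls.

### The job

With the fingertips, follow the curved row of vial caps from the red cap to the yellow one and press each cap gently down until it is fully home, one after the other in the order of the row. Between the first cap and the last keep the fingertips down at the row, never more than about 4 cm above the caps. Nothing is picked up: leave the tray standing where it is, and do not disturb the beaker, marker, timer, bottle and carton around it.

Things in the scene. Friction and masses are not known exactly. Their poses are not given: they have to be found in the camera images.
- tray: Loose curved tray, 0.96 kg, non-slip foot, blue lower and aluminium upper deck (37 mm high), 210 x 46 mm, on the bench, with six amber vials in one curved row: radius 150 mm, 32 mm apart, arc centre towards the tray's -x. Origin on the bench, 10 mm to the hollow side (-x) of the row's middle; x to the bulging side (away from the robot at yaw 0), y along the row towards the red cap.
- cap_1_top (a point): Middle of the domed top of snap cap 1 (red, the first of the row (+y end of the tray)). Cap 26 mm across, slippery, 9 mm high with sloping sides; its top is 62.5 mm above the bench when the cap stands fully up, 57 mm when fully home; the point moves with the cap.
- cap_2_top (a point): Middle of the domed top of snap cap 2 (white, number 2 counted from the red one). Cap 26 mm across, slippery, 9 mm high with sloping sides; its top is 62.5 mm above the bench when the cap stands fully up, 57 mm when fully home; the point moves with the cap.
- cap_3_top (a point): Middle of the domed top of snap cap 3 (white, number 3 counted from the red one). Cap 26 mm across, slippery, 9 mm high with sloping sides; its top is 62.5 mm above the bench when the cap stands fully up, 57 mm when fully home; the point moves with the cap.
- cap_4_top (a point): Middle of the domed top of snap cap 4 (white, number 4 counted from the red one). Cap 26 mm across, slippery, 9 mm high with sloping sides; its top is 62.5 mm above the bench when the cap stands fully up, 57 mm when fully home; the point moves with the cap.
- cap_5_top (a point): Middle of the domed top of snap cap 5 (white, number 5 counted from the red one). Cap 26 mm across, slippery, 9 mm high with sloping sides; its top is 62.5 mm above the bench when the cap stands fully up, 57 mm when fully home; the point moves with the cap.
- cap_6_top (a point): Middle of the domed top of snap cap 6 (yellow, the last of the row). Cap 26 mm across, slippery, 9 mm high with sloping sides; its top is 62.5 mm above the bench when the cap stands fully up, 57 mm when fully home; the point moves with the cap.
- cap_1 (a joint): How far cap 1 is pressed down (m): 0 = standing fully up with a 5.5 mm gap under its rim, 0.0055 = fully home, rim on the vial's collar. It moves straight down against about 3 N and stays where it is left (starts at 0 to 0.0015).
- cap_2 (a joint): How far cap 2 is pressed down (m): 0 = standing fully up with a 5.5 mm gap under its rim, 0.0055 = fully home, rim on the vial's collar. It moves straight down against about 3 N and stays where it is left (starts at 0 to 0.0015).
- cap_3 (a joint): How far cap 3 is pressed down (m): 0 = standing fully up with a 5.5 mm gap under its rim, 0.0055 = fully home, rim on the vial's collar. It moves straight down against about 3 N and stays where it is left (starts at 0 to 0.0015).
- cap_4 (a joint): How far cap 4 is pressed down (m): 0 = standing fully up with a 5.5 mm gap under its rim, 0.0055 = fully home, rim on the vial's collar. It moves straight down against about 3 N and stays where it is left (starts at 0 to 0.0015).
- cap_5 (a joint): How far cap 5 is pressed down (m): 0 = standing fully up with a 5.5 mm gap under its rim, 0.0055 = fully home, rim on the vial's collar. It moves straight down against about 3 N and stays where it is left (starts at 0 to 0.0015).
- cap_6 (a joint): How far cap 6 is pressed down (m): 0 = standing fully up with a 5.5 mm gap under its rim, 0.0055 = fully home, rim on the vial's collar. It moves straight down against about 3 N and stays where it is left (starts at 0 to 0.0015).
- beaker: Small clear glass beaker, 46 mm across, 59 mm high, loose, on the hollow side of the tray. Origin: centre of its underside.
- marker: White marker pen with blue cap, 128 mm long, 16 mm thick, lying loose behind the bulging side of the tray, along its own y. Origin: middle of its underside.
- timer: White kitchen-type timer with black dial, 63x68x57 mm, loose, on the left of the bench. Beyond it (x over 0.42, y over 0.40) stands the fixed autosampler, tall and solid: keep the arm clear of it. Origin: centre of its underside.
- brown_bottle: Brown bottle with blue screw cap, 55 mm across, 106 mm high, loose, on the right of the bench. Origin: centre of its underside.
- carton: Green and white carton, 57x101x53 mm, loose, on the right near edge. Origin: centre of its underside.

How it is judged (in metres and radians):
On the way, in this order (a step that is already met when the one before it is completed fails the run):
1. cap 1 of the row is pressed home (value of joint cap_1 above 0.0038 m), for 0.05 s.
2. cap 2 of the row is pressed home (value of joint cap_2 above 0.0038 m), for 0.05 s.
3. cap 3 of the row is pressed home (value of joint cap_3 above 0.0038 m), for 0.05 s.
4. cap 4 of the row is pressed home (value of joint cap_4 above 0.0038 m), for 0.05 s.
5. cap 5 of the row is pressed home (value of joint cap_5 above 0.0038 m), for 0.05 s.
6. cap 6 of the row is pressed home (value of joint cap_6 above 0.0038 m), for 0.05 s.
At the end, for the whole second after the job is handed in: All six caps are pressed down at least 3.8 of their 5.5 mm; the tray stands flat, at rest, within 25 mm of where it was; the five bystanders are within 20 mm of where they were (value of joint each of cap_1, cap_2, cap_3, cap_4, cap_5, cap_6 above 0.0038 m and distance of tray from where it was at the start of the episode below 0.025 m and linear speed of tray below 0.02 m/s and angle between tray's own z axis and vertical below 0.05 rad and distance of each of beaker, marker, timer, brown_bottle, carton from where it was at the start of the episode below 0.02 m); the robot touches nothing.
It fails at once if between the first cap and the last the fingers leave the row (more than about 4 cm above the caps) (value of joint cap_1 above 0.0038 m and not (value of joint cap_6 above 0.0038 m) and z of the grasp point in the frame of tray above 0.14 m).
It fails at once if the tray is lifted or tipped (height (world z) of tray above 0.012 m or angle between tray's own z axis and vertical above 0.12 rad).
It fails at once if the tray is shoved more than 25 mm (distance of tray from where it was at the start of the episode above 0.025 m).
It fails at once if the caps or tray are pressed with more than 40 N (contact force between the fingers and tray above 40 N).
It fails at once if a bystander (beaker, marker, timer, bottle or carton) is moved or lifted by more than 20 mm (distance of any of beaker, marker, timer, brown_bottle, carton from where it was at the start of the episode above 0.02 m).
It also fails if it takes over 42 s, if anything falls off the work surface, if the arm or the gripper's body presses on something with over 40 N, if the wrist force passes 120 N, or if a joint passes its speed limit or range.

## Working session

There is one attempt and no reset: what is moved stays moved. The work goes in short steps, Python scripts to look and compute and a tool call to move; the robot and the scene stay as the last step left them, time stands still between calls to the robot, and variables do not carry over. Pictures are saved under pics/ and viewed, at most 10 in all, crops included, and the job is handed in when it is done.

Besides the shell and the picture viewer there is one more tool, called after "Emit:" by a JSON object that holds its "fn" and its "kwargs", one argument or row to a line. jog_arm: Moves the arm, as the interface text tells. Its arguments: {"type":"object","properties":{"rows":{"type":"array"},"grip":{"type":"number"},"squeeze":{"type":"number"}},"required":["rows"]}

```bash
mkdir -p pics; ls
python3 - <<'E'
from rig import ctrl
import cv2,numpy as np
print(ctrl.observe())
for n in("top","side"):
    im,d=ctrl.get_image(n); cv2.imwrite(f"pics/{n}0.png",im[...,::-1]); np.savez(f"{n}0.npz",im=im,d=d)
    p=ctrl.camera_params(n);print(n,p, -cv2.Rodrigues(np.array(p['rvec']))[0].T@np.array(p['tvec']).ravel())
E
```

```text
pics
{'t': 0.0, 'q': array([ 1.12990611e+00,  8.79329425e-02,  1.37225236e+00, -1.12915400e-06,
        1.68359827e+00, -1.03112305e-01]), 'joint_velocities': array([-0.0007518 ,  0.0010232 , -0.00081429, -0.00133841,  0.00172529,
        0.00046615]), 'joint_torque': array([-2.84554862e-04, -3.40171337e+01, -3.02434731e+01,  7.18443654e-02,
        3.26608366e-02, -1.66110003e-04]), 'tool_pos': array([182.03924811, 518.41491554, 204.31720104]), 'tool_rot': array([-2.93765783e-04,  1.68087178e-01,  9.85771526e-01, -1.05533742e-03]), 'contact_force': array([-0.44144136, -1.06965906, -0.6675148 ]), 'ft_torque': array([ 0.00721492,  0.01700741, -0.00962523]), 'finger_force': 0.0, 'finger_gap': 1.0008409809854937}
top {'mtx': array([[444.46945261,   0.        , 319.8892443 ],
       [  0.        , 444.46945261, 233.35939696],
       [  0.        ,   0.        ,   1.        ]]), 'rvec': array([ 2.15490993, -2.17946644,  0.07594287]), 'tvec': array([-17.71856584, 545.33613047, 907.75000868])} [462.58805765 -40.68086554 951.87860419]
side {'mtx': array([[450.39880323,   0.        , 323.34555755],
       [  0.        , 450.39880323, 245.96168743],
       [  0.        ,   0.        ,   1.        ]]), 'rvec': array([ 2.362868  , -0.92008518,  0.30542653]), 'tvec': array([-420.0448117 ,  333.2269574 ,  848.53933587])} [ 149.08720746 -454.45888596  882.46075212]
```

View pics/top0.png

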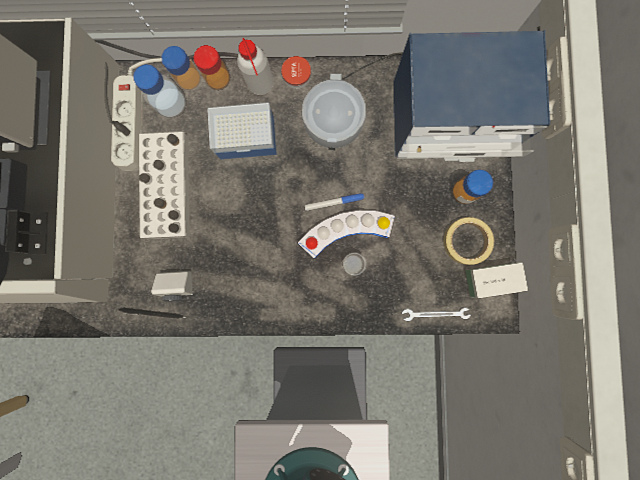

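The top view shows the red cap at about (312,243), yellow at (383,223), the white caps on an arc between them, the beaker at (353,263) and the marker at (335,201).

```bash
cat > h.py <<'E'
import cv2,numpy as np
from scipy.optimize import least_squares
def ray(uv,z,p):
    R=cv2.Rodrigues(np.array(p['rvec']))[0];t=np.array(p['tvec']).ravel()
    d=R.T@np.linalg.inv(p['mtx'])@np.array([uv[0],uv[1],1.]);c=-R.T@t
    return (c+d*(z-c[2])/d[2])[:2]
ANG=(2.5-np.arange(6))*2*np.arcsin(16/150)
def caps(x,y,yaw):   # tray pose -> 6 cap xy ; row middle at tray (10,0), arc centre (-140,0)
    l=np.c_[-140+150*np.cos(ANG),150*np.sin(ANG)]
    c,s=np.cos(yaw),np.sin(yaw); return l@np.array([[c,s],[-s,c]])+[x,y]
def fit(P,idx):
    return least_squares(lambda v:(caps(*v)[idx]-P).ravel(),[*P.mean(0),0]).x
E
python3 - <<'E'
from h import *
from rig import ctrl
for n,box in(("top",(295,205,400,262)),):
    D=np.load(n+"0.npz");im=D['im'];p=ctrl.camera_params(n)
    hsv=cv2.cvtColor(im,cv2.COLOR_RGB2HSV);x0,y0,x1,y1=box
    h=hsv[y0:y1,x0:x1]
    P=[]
    for lo,hi in(((0,130,80),(8,255,255)),((20,130,80),(35,255,255))):
        m=cv2.inRange(h,lo,hi);k,l,s,c=cv2.connectedComponentsWithStats(m);i=1+np.argmax(s[1:,4])
        uv=c[i]+[x0,y0];P.append(ray(uv,58,p));print(uv,s[i],P[-1],D['d'][int(uv[1]),int(uv[0])])
    P=np.array(P);print(np.linalg.norm(P[0]-P[1]));v=fit(P,[0,5]);print(v,caps(*v))
    R=p['rvec'];print(cv2.projectPoints(np.c_[caps(*v),np.full(6,58.)],p['rvec'],p['tvec'],p['mtx'],None)[0][:,0])
    big=cv2.resize(im[180:290,270:420],None,fx=5,fy=5,interpolation=cv2.INTER_CUBIC)
    for q in cv2.projectPoints(np.c_[caps(*v),np.full(6,58.)],p['rvec'],p['tvec'],p['mtx'],None)[0][:,0]:
        cv2.circle(big,tuple(int(a) for a in (q-[270,180])*5+2),3,(0,255,0),-1)
    cv2.imwrite("pics/crop.png",big[...,::-1])
    for uv,z in(((353,263),50),((335,201),10)): print(ray(uv,z,p))
E
```

```text
[311.16363636 242.73636364] [ 11  32  12  12 110] [523.30808175  -6.71704178] 893.1055
[383.41025641 222.47863248] [ 83  12  12  12 117] [ 562.55829538 -152.95853453] 895.9416
151.41715051979108
[ 5.53470285e+02 -7.70097039e+01  2.62213548e-01] [[ 523.13086016   -6.05673471]
 [ 543.49248396  -30.74284976]
 [ 558.15444199  -59.18624946]
 [ 566.44945226  -90.09244309]
 [ 567.99999964 -122.05485543]
 [ 562.73551697 -153.61884159]]
[[310.83712199 242.82791712]
 [322.96663848 232.62252848]
 [336.95725468 225.22722723]
 [352.19541163 220.95652873]
 [368.01776945 219.99431029]
 [383.73615572 222.38725146]]
[481.78676836 -90.71329355]
[615.47413135 -56.71729712]
```

View pics/crop.png

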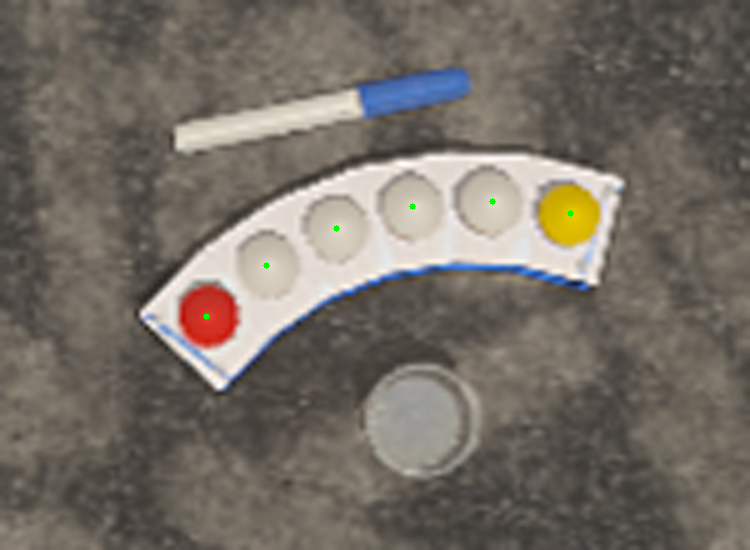

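View pics/side0.png

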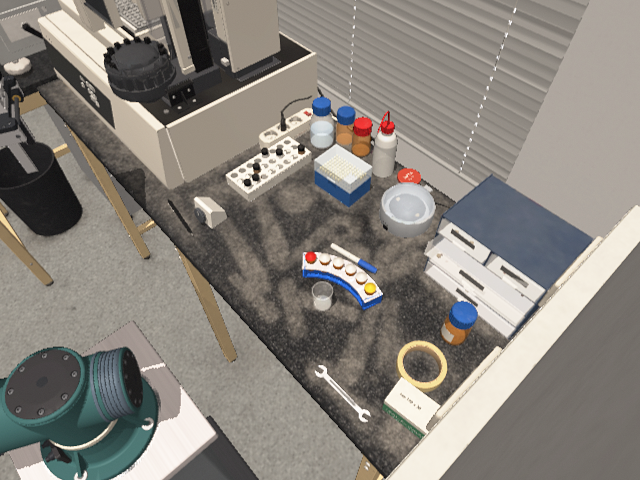

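The model points land on all six caps in the crop, so the pose fits. The side view shows the autosampler and timer on the left, away from the path. I'll go above cap 1 with the fingers shut.

Emit:
{"fn": "jog_arm", "kwargs": {
  "rows": [
    [-39,-30,0,8],
    [-78,-60,0,16],
    [-117,-90,0,24],
    [-156,-120,0,32],
    [-195,-150,0,40]
  ],
  "grip": 0,
  "squeeze": 20
}}

```text
t: 0.6
tool_pos: [316.9, 311.0, 205.0]
tool_rot: [-0.0, 0.497, 0.868, -0.0]
contact_force: [0.5, 0.7, -0.3]
finger_gap: 0.606
finger_force: 0.0
```

```bash
cat >> h.py <<'E'
from scipy.spatial.transform import Rotation as Ro
def togo(s,target):
    w,x,y,z=s['tool_rot'];R=Ro.from_quat([x,y,z,w]).as_matrix()
    print('t',round(s['t'],2),'tcp',s['tool_pos'].round(1),'yaxis',np.degrees(np.arctan2(R[1,1],R[0,1])).round(1),'F',s['contact_force'].round(1),'go',(R.T@(np.array(target)-s['tool_pos'])).round(1))
    return R
E
python3 - <<'E'
from h import *
from rig import ctrl
s=ctrl.observe();togo(s,[523,-6,180]);print(s['q'],s['finger_gap'])
E
```

```text
t 0.6 tcp [316.9 311.  205. ] yaxis 30.4 F [ 0.5  0.7 -0.3] go [-377.7   17.6   25.1]
[ 6.48180771e-01 -1.51328724e-01  1.60341494e+00 -9.38797187e-05
  1.68988643e+00  1.18346722e-01] 0.6061190025034597
```

Emit:
{"fn": "jog_arm", "kwargs": {
  "rows": [
    [-48,2,0,3],
    [-96,4,0,6],
    [-144,7,0,9],
    [-192,9,0,12],
    [-240,12,0,15]
  ]
}}

```text
t: 1.1
tool_pos: [449.6, 110.5, 205.2]
tool_rot: [-0.0, 0.605, 0.796, 0.0]
contact_force: [0.7, -0.1, 1.0]
finger_gap: 0.183
finger_force: 0.0
```

Run:
```python
from h import *
from rig import ctrl
s=ctrl.observe();togo(s,[523,-6,160])
```

```text
t 1.1 tcp [449.6 110.5 205.2] yaxis 15.5 F [ 0.7 -0.1  1. ] go [-131.9   39.5   45.1]
```

Emit:
{"fn": "jog_arm", "kwargs": {
  "rows": [
    [-44,13,0,0],
    [-88,26,10,0],
    [-132,39,35,0],
    [-132,39,45,0],
    [-132,39,45,0]
  ]
}}

```text
t: 1.6
tool_pos: [520.7, -4.7, 157.2]
tool_rot: [-0.003, 0.605, 0.796, -0.001]
contact_force: [-0.3, 0.2, -0.2]
finger_gap: 0.004
finger_force: 0.0
```

Run:
```python
from h import *
from rig import ctrl
s=ctrl.observe();R=togo(s,[523,-6,100])
im,d=ctrl.get_image("wrist");p=ctrl.camera_params("wrist");M=np.array(p['mount']);K=p['mtx']
np.savez("w0.npz",im=im,d=d)
# camera->world
T=np.eye(4);T[:3,:3]=R;T[:3,3]=s['tool_pos'];C=np.linalg.inv(T@M)
v=[553.47,-77.01,.2622]
q=cv2.projectPoints(np.c_[caps(*v),np.full(6,61.)],cv2.Rodrigues(C[:3,:3])[0],C[:3,3],K,None)[0][:,0]
a=im.copy()
for u in q: cv2.circle(a,tuple(int(i) for i in u),4,(0,255,0),-1)
cv2.imwrite("pics/w0.png",a[...,::-1]);print(q.round(),s['finger_gap'])
```

```text
t 1.6 tcp [520.7  -4.7 157.2] yaxis 15.5 F [-0.3  0.2 -0.2] go [-2.   2.2 57.2]
[[322. 241.]
 [339. 278.]
 [346. 314.]
 [345. 350.]
 [336. 383.]
 [320. 412.]] 0.003694300296543436
```

View pics/w0.png

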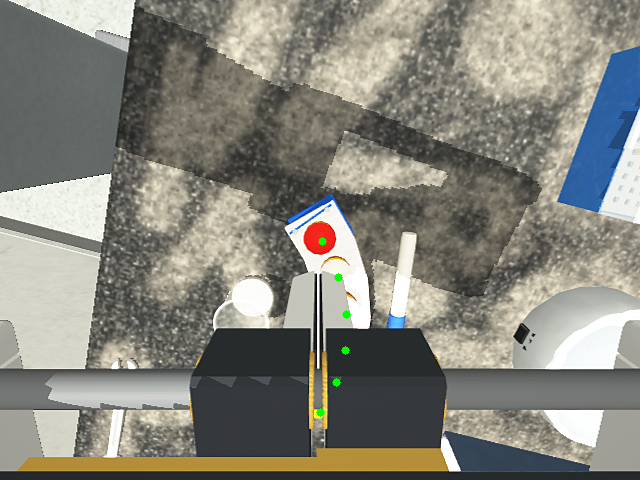

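The wrist view shows the red cap at (320,238) against a prediction of (322,241), which agrees within about 2 mm. The fingers are shut and close to above it, so I'll descend.

Emit:
{"fn": "jog_arm", "kwargs": {
  "rows": [
    [-1,1,35,0],
    [-1,1,70,0],
    [-1,1,84,0],
    [-1,1,84,0],
    [-1,1,84,0]
  ]
}}

```text
t: 2.15
tool_pos: [524.4, -4.2, 78.3]
tool_rot: [0.001, 0.604, 0.797, 0.001]
contact_force: [-0.2, 0.3, 0.6]
finger_gap: 0.0
finger_force: 0.0
```

Run:
```python
from h import *
from rig import ctrl
s=ctrl.observe();togo(s,[522,-5,57.5])
```

```text
t 2.15 tcp [524.4  -4.2  78.3] yaxis 15.7 F [-0.2  0.3  0.6] go [-0.1 -2.6 20.8]
```

Emit:
{"fn": "jog_arm", "kwargs": {
  "rows": [
    [0,-2,8,0],
    [0,-2,13,0],
    [0,-2,15,0],
    [0,-2,16,0],
    [0,-2,17,0]
  ]
}}

```text
t: 2.65
tool_pos: [521.9, -5.4, 60.1]
tool_rot: [0.0, 0.604, 0.797, 0.0]
contact_force: [-0.7, 0.2, 2.3]
finger_gap: 0.006
finger_force: 1.6
```

Emit:
{"fn": "jog_arm", "kwargs": {
  "rows": [
    [0,0,0.5,0],
    [0,0,1,0],
    [0,0,1.5,0],
    [0,0,1.5,0],
    [0,0,1.5,0]
  ]
}}

```text
t: 3.15
tool_pos: [521.8, -5.4, 58.1]
tool_rot: [0.0, 0.604, 0.797, 0.0]
contact_force: [-1.0, 0.2, 2.9]
finger_gap: 0.003
finger_force: 1.5
```

Emit:
{"fn": "jog_arm", "kwargs": {
  "rows": [
    [0,0,0.7,0],
    [0,0,1.2,0],
    [0,0,1.2,0],
    [0,0,1.2,0]
  ]
}}

```text
t: 3.55
tool_pos: [521.8, -5.4, 56.7]
tool_rot: [0.0, 0.604, 0.797, 0.0]
contact_force: [-0.4, 0.3, 2.3]
finger_gap: 0.007
finger_force: 1.3
```

Emit:
{"fn": "jog_arm", "kwargs": {
  "rows": [
    [0,0,0.5,0],
    [0,0,1,0],
    [0,0,1,0],
    [0,0,1,0]
  ]
}}

```text
t: 3.95
tool_pos: [521.9, -5.4, 56.4]
tool_rot: [0.0, 0.604, 0.797, 0.0]
contact_force: [-1.2, -0.2, 5.3]
finger_gap: 0.0
finger_force: 2.6
```

Cap 1 has bottomed: the force rises while z stays at 56.4. Next is cap 2.

Emit:
{"fn": "jog_arm", "kwargs": {
  "rows": [
    [0,0,-8,0],
    [0,0,-13,0],
    [-15,6.5,-13,0],
    [-29,13,-13,0],
    [-29,13,-11,0]
  ]
}}

```text
t: 4.45
tool_pos: [543.6, -31.9, 66.7]
tool_rot: [0.001, 0.605, 0.796, 0.0]
contact_force: [-0.7, 0.7, 0.3]
finger_gap: 0.007
finger_force: 0.0
```

Emit:
{"fn": "jog_arm", "kwargs": {
  "rows": [
    [0,0,4,0],
    [0,0,7,0],
    [0,0,9,0],
    [0,0,11,0],
    [0,0,11,0]
  ]
}}

```text
t: 4.95
tool_pos: [542.1, -30.0, 56.4]
tool_rot: [0.001, 0.604, 0.797, -0.0]
contact_force: [-1.1, -1.3, 3.5]
finger_gap: 0.004
finger_force: 2.1
```

Emit:
{"fn": "jog_arm", "kwargs": {
  "rows": [
    [0,0,0,0],
    [0,0,0,0]
  ]
}}

```text
t: 5.15
tool_pos: [542.2, -30.0, 56.3]
tool_rot: [0.0, 0.604, 0.797, 0.0]
contact_force: [-0.8, -1.8, 5.1]
finger_gap: 0.004
finger_force: 2.8
```

Cap 2 is home with the same signature, so I'll move on to caps 3 and 4.

Emit:
{"fn": "jog_arm", "kwargs": {
  "rows": [
    [0,0,-8,0],
    [0,0,-13,0],
    [-16,3,-13,0],
    [-31.5,6.5,-13,0],
    [-31.5,6.5,-11,0]
  ]
}}

```text
t: 5.65
tool_pos: [557.9, -60.7, 66.6]
tool_rot: [0.001, 0.605, 0.796, -0.0]
contact_force: [0.6, 0.5, 0.8]
finger_gap: 0.005
finger_force: 0.0
```

Emit:
{"fn": "jog_arm", "kwargs": {
  "rows": [
    [0,0,4,0],
    [0,0,7,0],
    [0,0,9,0],
    [0,0,11,0],
    [0,0,11,0]
  ]
}}

```text
t: 6.15
tool_pos: [556.9, -58.5, 56.4]
tool_rot: [0.0, 0.604, 0.797, -0.0]
contact_force: [-1.2, -1.5, 4.8]
finger_gap: 0.004
finger_force: 2.2
```

Emit:
{"fn": "jog_arm", "kwargs": {
  "rows": [
    [0,0,0,0],
    [0,0,0,0]
  ]
}}

```text
t: 6.35
tool_pos: [556.9, -58.5, 56.3]
tool_rot: [0.0, 0.604, 0.797, -0.0]
contact_force: [-1.6, -1.1, 4.6]
finger_gap: 0.006
finger_force: 2.8
```

Run:
```python
from h import *
from rig import ctrl
s=ctrl.observe();togo(s,caps(552.5,-76,.2622)[2].tolist()+[56])
im,d=ctrl.get_image("top");cv2.imwrite("pics/top1.png",cv2.resize(im[160:310,250:450],None,fx=4,fy=4)[...,::-1])
```

```text
t 6.35 tcp [556.9 -58.5  56.3] yaxis 15.7 F [-1.6 -1.1  4.6] go [0.3 0.4 0.3]
```

View pics/top1.png

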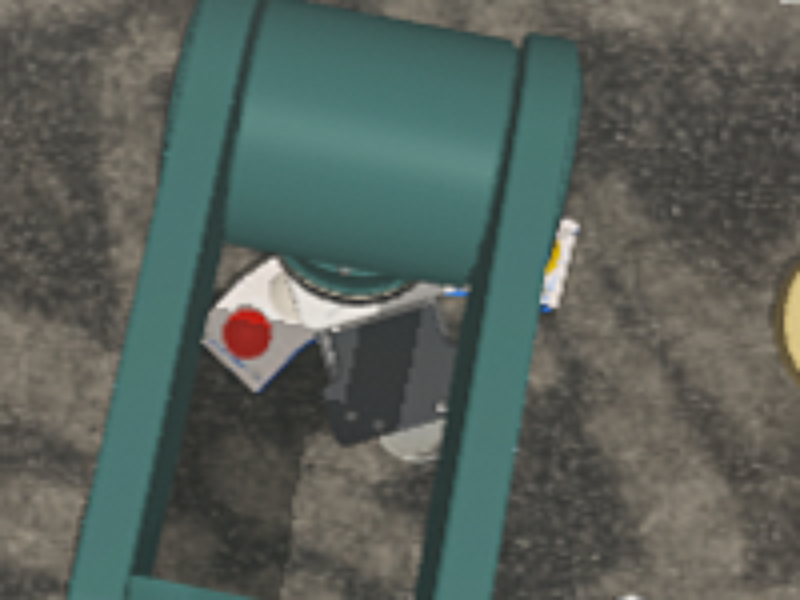

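The arm covers the middle of the row. The red cap at about (247,333) and the yellow end at (560,260) are where they were, so the tray hasn't moved. On to caps 4 to 6.

Emit:
{"fn": "jog_arm", "kwargs": {
  "rows": [
    [0,0,-8,0],
    [0,0,-13,0],
    [-16,0,-13,0],
    [-31.5,0,-13,0],
    [-31.5,0,-11,0]
  ]
}}

```text
t: 6.9
tool_pos: [565.9, -91.2, 66.6]
tool_rot: [0.0, 0.605, 0.796, -0.0]
contact_force: [0.0, 0.6, 0.1]
finger_gap: 0.007
finger_force: 0.0
```

Emit:
{"fn": "jog_arm", "kwargs": {
  "rows": [
    [0,0,4,0],
    [0,0,7,0],
    [0,0,9,0],
    [0,0,11,0],
    [0,0,11,0]
  ]
}}

```text
t: 7.4
tool_pos: [565.5, -88.7, 56.4]
tool_rot: [0.0, 0.604, 0.797, 0.0]
contact_force: [-1.0, -1.1, 4.2]
finger_gap: 0.004
finger_force: 2.0
```

Emit:
{"fn": "jog_arm", "kwargs": {
  "rows": [
    [0,0,0,0],
    [0,0,0,0]
  ]
}}

```text
t: 7.6
tool_pos: [565.5, -88.7, 56.4]
tool_rot: [0.0, 0.604, 0.797, 0.0]
contact_force: [-0.5, -1.3, 5.9]
finger_gap: 0.002
finger_force: 2.7
```

Emit:
{"fn": "jog_arm", "kwargs": {
  "rows": [
    [0,0,-8,0],
    [0,0,-13,0],
    [-16,-3.5,-13,0],
    [-31.5,-7,-13,0],
    [-31.5,-7,-11,0]
  ]
}}

```text
t: 8.1
tool_pos: [567.1, -123.7, 66.6]
tool_rot: [0.0, 0.605, 0.796, -0.0]
contact_force: [-0.3, -0.1, 0.0]
finger_gap: 0.009
finger_force: 0.0
```

Emit:
{"fn": "jog_arm", "kwargs": {
  "rows": [
    [0,0,4,0],
    [0,0,7,0],
    [0,0,9,0],
    [0,0,11,0],
    [0,0,11,0]
  ]
}}

```text
t: 8.6
tool_pos: [567.3, -120.9, 56.4]
tool_rot: [0.0, 0.604, 0.797, 0.0]
contact_force: [-0.9, -0.3, 4.5]
finger_gap: 0.002
finger_force: 2.1
```

Emit:
{"fn": "jog_arm", "kwargs": {
  "rows": [
    [0,0,0,0],
    [0,0,0,0]
  ]
}}

```text
t: 8.8
tool_pos: [567.3, -121.0, 56.4]
tool_rot: [0.0, 0.604, 0.797, 0.0]
contact_force: [-1.2, -0.1, 4.6]
finger_gap: 0.007
finger_force: 2.7
```

Emit:
{"fn": "jog_arm", "kwargs": {
  "rows": [
    [0,0,-8,0],
    [0,0,-13,0],
    [-15,-6.5,-13,0],
    [-29,-13.5,-13,0],
    [-29,-13.5,-11,0]
  ]
}}

```text
t: 9.3
tool_pos: [561.3, -155.1, 66.5]
tool_rot: [0.0, 0.605, 0.796, -0.0]
contact_force: [0.2, 0.6, 0.6]
finger_gap: 0.004
finger_force: 0.0
```

Emit:
{"fn": "jog_arm", "kwargs": {
  "rows": [
    [0,0,4,0],
    [0,0,7,0],
    [0,0,9,0],
    [0,0,11,0],
    [0,0,11,0]
  ]
}}

```text
t: 9.8
tool_pos: [562.1, -152.5, 56.5]
tool_rot: [0.0, 0.604, 0.797, -0.0]
contact_force: [-1.7, -0.6, 3.6]
finger_gap: 0.004
finger_force: 2.1
```

Emit:
{"fn": "jog_arm", "kwargs": {
  "rows": [
    [0,0,0,0],
    [0,0,0,0]
  ]
}}

```text
t: 10.0
tool_pos: [562.1, -152.5, 56.4]
tool_rot: [0.0, 0.604, 0.797, 0.0]
contact_force: [-0.1, -0.8, 5.1]
finger_gap: 0.003
finger_force: 2.7
```

Emit:
{"fn": "jog_arm", "kwargs": {
  "rows": [
    [0,0,-10,0],
    [0,0,-30,0],
    [0,0,-40,0],
    [0,0,-40,0]
  ]
}}

```text
t: 10.4
tool_pos: [563.1, -152.6, 97.7]
tool_rot: [0.002, 0.604, 0.797, 0.001]
contact_force: [0.7, -0.3, -0.5]
finger_gap: 0.007
finger_force: 0.0
```

Run:
```python
from h import *
from rig import ctrl
im,d=ctrl.get_image("side");D0=np.load("side0.npz");p=ctrl.camera_params("side")
cv2.imwrite("pics/side1.png",np.hstack([cv2.resize(a[235:315,285:395],None,fx=3.6,fy=3.6) for a in(D0['im'],im)])[...,::-1])
R=cv2.Rodrigues(np.array(p['rvec']))[0];c=-R.T@np.array(p['tvec']).ravel()
q=cv2.projectPoints(np.c_[caps(552.5,-76,.2622),np.full(6,58.)],p['rvec'],p['tvec'],p['mtx'],None)[0][:,0]
for u in q:
    i,j=int(round(u[1])),int(round(u[0])); r=R.T@np.linalg.inv(p['mtx'])@[u[0],u[1],1]
    print([ (c+r*np.median(x[i-1:i+2,j-1:j+2]))[2].round(1) for x in(D0['d'],d)])
```

```text
[np.float64(61.2), np.float64(56.5)]
[np.float64(60.1), np.float64(54.5)]
[np.float64(62.1), np.float64(56.6)]
[np.float64(61.1), np.float64(234.9)]
[np.float64(61.6), np.float64(222.4)]
[np.float64(61.0), np.float64(57.0)]
```

View pics/side1.png

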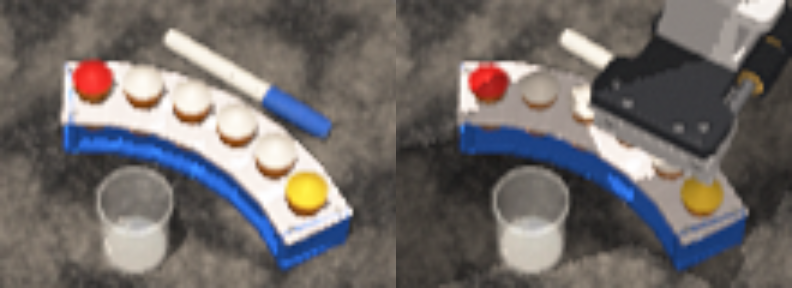

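The before/after crops show the tray, beaker and marker unmoved. The visible caps (red, 2, 3 and yellow) are about 5 mm lower, while caps 4 and 5 are hidden but gave the same press signature. I'll raise clear and hand in.

Emit:
{"fn": "jog_arm", "kwargs": {
  "rows": [
    [0,0,-30,0],
    [0,0,-70,0],
    [0,0,-80,0],
    [0,0,-80,0],
    [0,0,-80,0]
  ]
}}

```text
t: 10.95
tool_pos: [561.1, -152.2, 173.7]
tool_rot: [-0.001, 0.604, 0.797, -0.0]
contact_force: [-0.7, -1.0, 0.0]
finger_gap: 0.007
finger_force: 0.0
```

```bash
python3 -c "
from rig import ctrl
print(ctrl.sign_off())"
```

```text
the job is handed in; nothing more can be done
None
```

I pressed all six caps home in order from red to yellow in about 11 s, at about 6 N or less in the readings, with the tray, beaker and marker unmoved in the images, and handed the job in; no verdict came back, and caps 4 and 5 were judged only by their press readings because the gripper hid them in the last picture.

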